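# Park the long sample cylinder at the top of the sloped chute

## Task

Two steel sample cylinders lie at the low end of the two-lane sloped chute. With the fingertips, push the long one up its lane, keeping the fingers against it until it goes over the crest, so that it settles in the cradle against the stop at the top and cannot roll back. Do not pick it up; leave the short cylinder and the things standing nearby where they are.

Things in the scene. Friction and masses are not known exactly. Their poses are not given: they have to be found in the camera images.
- long_cylinder: The long sample cylinder: polished, slippery steel (friction about 0.25), 34 mm in diameter, 118 mm long, 0.08 to 0.17 kg, with two black bands, lying across one lane (left or right, it varies) at the low end. Origin at its centre, its own y axis along its length; x and z turn as it rolls. It rolls freely back down if let go below the crest.
- short_cylinder: The other sample cylinder, same steel and 34 mm diameter but only 80 mm long, lying in the other lane at the low end. Origin at its centre, y along its length. To be left alone.
- chute: Two-lane chute, grey walls, white floors, fixed to the bench, 200 mm long, 310 mm wide over its feet. Origin on the bench under its centre; x points uphill (away from the robot), y left, z up. Lanes centred at y = +67 and -67 mm, each 128 mm wide between 6 mm walls about 21 mm above the floor. Parked in the cradle, a cylinder's centre is at x = +69, z = 45 mm; at the low end x = -77, z = 34 mm.
- ramp (a point): Foot of the ramp, on the floor level of the lanes, midway between them (chute x = -90, z = 14 mm). Its x axis runs up the slope (10 degrees), its z axis stands square on the sloped floor: a cylinder on the ramp has its centre 17 mm along z.
- crest (a point): Crest where the 10 degree ramp ends and the cradle floor begins, on the floor, midway between the lanes (chute x = +33, z = 36 mm). Beyond it the cradle floor falls 12 degrees towards the stop.
- stop (a point): Foot of the upright rubber-faced stop plate at the top end, on the cradle floor, midway between the lanes (chute x = +86, z = 24 mm). The plate's top is 55 mm above the bench.
- lip (a point): Top of the low lip, 4 mm thick, across the low end, midway between the lanes (chute x = -91, z = 22 mm). It keeps the cylinders from rolling off; the bench before it is free, so fingers can come in over it, behind a cylinder.
- powder_jar: Bystander: white screw jar, 60 mm across, 85 mm high, standing on the bench to the right of the chute. Origin at the centre of its underside.
- stopper: Bystander: brown-red rubber stopper, 29 mm across, 26 mm high, standing on the bench left of the chute. Origin at the centre of its underside.
- crucible: Bystander: small white porcelain crucible, 40 mm across, 34 mm high, standing on the bench left of the chute. Origin at the centre of its underside.
Not all that is in view belongs to the job. What is shaped like the long_cylinder but red or yellow is not meant.

How it is judged:
On the way:
1. the long cylinder is pushed up the last 50 mm below the crest with the fingers against it (x of long_cylinder in the frame of chute between -0.017 and 0.05 m and contact force between the fingers and long_cylinder above 0.03 N), for 0.1 s.
At the end, for the whole second after the job is handed in: The long cylinder lies still in the cradle behind the crest against the top stop (its centre within 6 mm of the parked place along the lane and 7 mm in height, square to the lane within 0.12 rad), the short cylinder still lies at the low end within 20 mm of where it was (x of long_cylinder in the frame of chute between 0.063 and 0.075 m and z of long_cylinder in the frame of chute between 0.038 and 0.052 m and angle between the y axis of long_cylinder and the y axis of chute, either way round below 0.12 rad and linear speed of long_cylinder below 0.02 m/s and x of short_cylinder in the frame of chute below -0.055 m and distance of short_cylinder from where it was at the start of the episode below 0.02 m); the robot touches nothing.
It fails at once if the long cylinder is lifted more than 10 mm off the sloped floor (z of long_cylinder in the frame of ramp above 0.027 m).
It fails at once if the short cylinder is moved more than 30 mm (distance of short_cylinder from where it was at the start of the episode above 0.03 m).
It fails at once if the jar is moved more than 30 mm (distance of powder_jar from where it was at the start of the episode above 0.03 m).
It fails at once if the rubber stopper is moved more than 30 mm (distance of stopper from where it was at the start of the episode above 0.03 m).
It fails at once if the crucible is moved more than 30 mm (distance of crucible from where it was at the start of the episode above 0.03 m).
It also fails if it takes over 35 s, if anything falls off the work surface, if the arm or the gripper's body presses on something with over 40 N, if the wrist force passes 120 N, or if a joint passes its speed limit or range.

## Robot

A 6-joint arm with a two-finger parallel gripper is mounted at the origin on a cart in front of the work surface, level with it; the furniture and walls round the work are solid. World frame = base frame: x ahead of the robot, y to its left, z up, the work surface at z = 0. Lengths are in m, angles in rad, forces in N, time in s.
With the tool pointing down it reaches from about 0.375 to 0.925 m from the base axis. Payload 5.7 kg.
Tool frame: the origin (TCP) lies at the very end of the fingers, on their centre line; the grasp point (between the pads) lies robot.grip_point_offset behind it (robot.grip_point_offset is the distance from the TCP to the grasp point, in m); z points along the fingers, y is the line along which they close (so a half turn about z gives the same grasp; the last joint's range is limited). The gripper opens to 85 mm and grips with 20 to 120 N. Pads are 22 mm wide; open, the fingers measure 114 mm over their backs; the gripper's body (76 mm by 85 mm) begins 54 mm behind the grasp point. The pads swing forward as they close: fully open they stand 13 mm farther back than shut.
Start: joints at [-1.304, 0.359, 1.51, -0, 1.272, -0.115], TCP at [0.224, -0.557, 0.231] pointing down, gripper open.
Joint ranges: [-2.97, 2.97], [-1.01, 2.36], [0.21, 2.38], [-0.96, 4.11], [0.2, 2.71], [-2.98, 2.98]. Speed limits (rad/s): [2.39, 2.39, 3.14, 3.14, 3.14, 3.14].

## Interface

Orientations are given as a rotation vector (axis times angle).
In Python, from workcell import monitor, cams, robot gives the robot as it stands.
- The arm moves only by the shell command python3 -m jog 'ROWS' [OPENING] [FORCE]. ROWS is JSON, a list that holds one entry, the list of rows, each a list of 4 numbers: the shift along the tool's x, y, z in m, then the turn about the tool's z in rad. In form: [[[dx, dy, dz, roll], ...]]. A call has exactly 10 rows; each row is the pose to reach, as a shift and turn from the pose commanded when the call began, along the tool's axes at that moment; what a row does not reach only later rows make up. A row lasts 1/10 s, in which the tool goes at most 50 mm and 8.59 degrees, less where a joint would pass 70% of its speed; a pose out of reach is approached as far as the arm can. A call with a gripper value outside its range is refused whole. OPENING is the closure, from 0 (fully open) to 1 (shut), set as the call begins (- or left out, the last holds). The fingers move at their own pace and stop on an object; FORCE is the grip in N (left out, the last holds). Time passes only in rows, so rows that repeat a pose let the fingers close, or fill a call up. It gives the time, the measured TCP pose, the force, the opening and the grip force at its end, in the units of the state.
- monitor.get_state(): the state, without advancing time (a new reading comes with each control period).
- cams.read_camera(name): name is "scene" or "top" or "wrist"; returns a dict with "color" (384x512x3 uint8, red, green, blue), "fx", "fy", "cx", "cy" (pixels), "world_to_cam" (4x4, takes a point from world to camera coordinates); the wrist camera has in their place "T_tool_cam" (4x4, takes a point from camera to tool coordinates, whose origin is the TCP and whose axes are the flange's). Camera axes: x right, y up, looking along -z (the intrinsics and any distortion apply to the point x, -y, -z); pixel columns grow to the right and rows downward; lengths in m; the calibration is good to about 2 mm. A picture is of the moment at which its call begins: read the wrist's pose just before it. There is no depth.
- robot.hand_in(): hands the job in; it is judged then, once.
The state is a dict: "time": time; "q": joint angles; "qvel": joint speeds; "joint_efforts": joint torques, N m; "tool_pos": TCP position; "orientation": TCP orientation; "force": force on the tool from outside, world axes, zero at the start; "ft_torque": the same for the moment, N m; "gripper_width": opening from 0.0 (shut) to 1.0 (fully open); "gripper_force": force on a finger pad.
Only numpy, scipy, OpenCV 4.12 (cv2) and the standard library are available. Lean on these libraries where they do the work, as an engineer would, in place of code of your own. Each camera call takes 0.05 s, during which the arm holds its last target. There are 200 camera calls.

## Working session

There is one attempt and no reset: what is moved stays moved. The work goes in short steps, Python scripts to look and compute and a shell command to move; the robot and the scene stay as the last step left them, time stands still between calls to the robot, and variables do not carry over. Pictures are saved under pics/ and viewed, at most 10 in all, crops included, and the job is handed in when it is done.

```bash
ls; mkdir -p pics
python3 - <<'E'
from workcell import monitor,cams,robot
import cv2,numpy as np
s=monitor.get_state();print(s['time'],s['tool_pos'],s['orientation'],s['force'],s['gripper_width'],robot.grip_point_offset)
for n in('top','scene'):
    c=cams.read_camera(n);cv2.imwrite(f'pics/{n}0.png',c['color'][:,:,::-1]);print(n,[c[k] for k in('fx','fy','cx','cy')],np.round(c['world_to_cam'],4).tolist(),[k for k in c])
    np.save(f'{n}.npy',c,allow_pickle=True)
E
```

```text
pics
0.0 [ 0.2233782  -0.55610572  0.23043922] [-3.08266039e+00 -5.95735546e-01  1.98736724e-04] [ 0.76005618 -0.18938157 -0.0723086 ] 0.9984498316344116 0.0187
top [433.31822891000695, 433.31822891000695, 248.65477383749337, 193.16891568536622] [[0.0035, -0.9999, -0.016, 0.1803], [0.9887, 0.001, 0.1498, -0.5666], [-0.1498, -0.0163, 0.9886, -1.4747], [0.0, 0.0, 0.0, 1.0]] ['color', 'fx', 'fy', 'cx', 'cy', 'world_to_cam']
scene [367.8670989820921, 367.8670989820921, 255.63646215857608, 189.01229710447058] [[-0.756, -0.6544, -0.0126, 0.5487], [0.4736, -0.5602, 0.6797, -0.2127], [-0.4518, 0.5079, 0.7334, -0.8454], [0.0, 0.0, 0.0, 1.0]] ['color', 'fx', 'fy', 'cx', 'cy', 'world_to_cam']
```

View pics/top0.png

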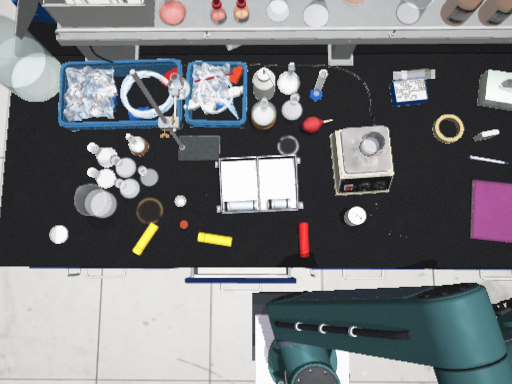

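View pics/scene0.png

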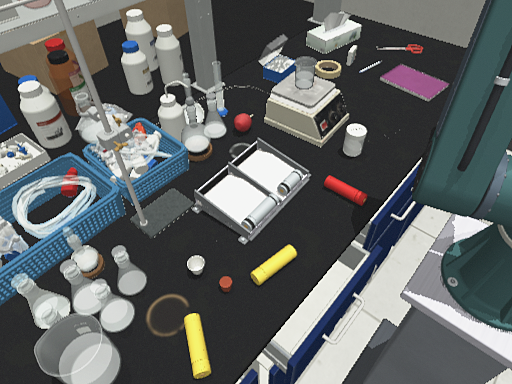

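The chute is at about (260,185) in the top view and (255,190) in the scene view, with a cylinder at the low end of each lane. I'll zoom in on both.

Run:
```python
import cv2,numpy as np
a=cv2.imread('pics/top0.png')[145:225,205:315];b=cv2.imread('pics/scene0.png')[130:250,180:320]
a=cv2.resize(a,(770,560),interpolation=cv2.INTER_CUBIC);cv2.imwrite('pics/topz.png',a)
cv2.imwrite('pics/scz.png',cv2.resize(b,(700,600),interpolation=cv2.INTER_CUBIC))
```

```text
(no output)
```

View pics/topz.png

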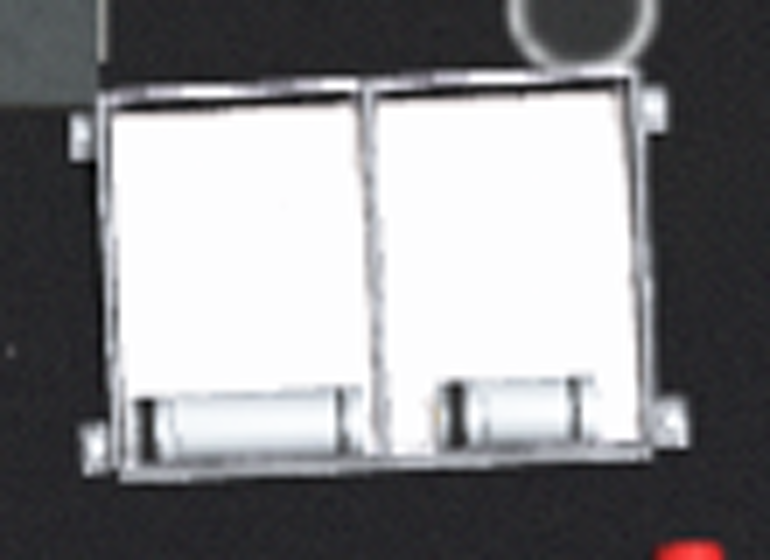

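View pics/scz.png

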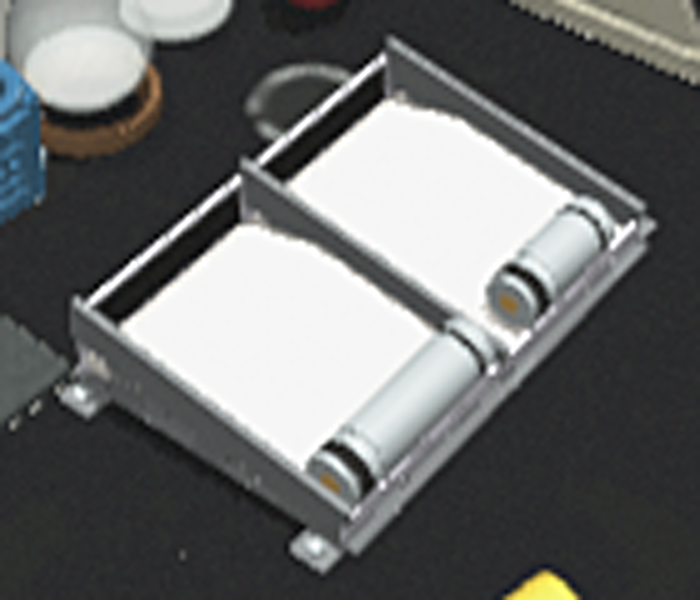

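The long cylinder, at crop (133–362, 427), is in the left lane. The short one is in the right lane.

```bash
cat > h.py <<'E'
import numpy as np,cv2
from scipy.spatial.transform import Rotation as R
def ray(c,u,v,z):
    T=c['world_to_cam'];Rm=T[:3,:3];o=-Rm.T@T[:3,3]
    d=Rm.T@np.array([(u-c['cx'])/c['fx'],-(v-c['cy'])/c['fy'],-1]);return o+d*(z-o[2])/d[2]
E
python3 - <<'E'
from h import *
from workcell import monitor
t=np.load('top.npy',allow_pickle=True).item();s=np.load('scene.npy',allow_pickle=True).item()
T=lambda x,y,z:ray(t,205+x/7-.43,145+y/7-.43,z)
S=lambda x,y,z:ray(s,180+x/5-.4,130+y/5-.4,z)
def seg(n,a,b):print(n,a.round(4),b.round(4),'len',np.linalg.norm(a-b).round(4),'yaw',np.arctan2(*(b-a)[:2]).round(4), 'mid',((a+b)/2).round(4))
seg('cylT',T(133,428,.034),T(362,423,.034))
seg('lipT',T(122,474,.022),T(650,454,.022))
seg('stopT',T(100,97,.055),T(638,73,.055))
seg('cylS',S(332,478,.034),S(485,345,.034))
seg('feetT_left',T(90,450,.003),T(82,135,.003))
seg('feetT_low',T(90,450,.003),T(672,425,.003))
seg('short',T(437,416,.034),T(590,410,.034))
p=monitor.get_state();print(R.from_rotvec(p['orientation']).as_matrix().round(3).tolist())
E
```

```text
cylT [0.523  0.2698 0.034 ] [0.5257 0.1548 0.034 ] len 0.1151 yaw 3.1181 mid [0.5244 0.2123 0.034 ]
lipT [0.5011 0.276  0.022 ] [0.5117 0.0096 0.022 ] len 0.2667 yaw 3.1018 mid [0.5064 0.1428 0.022 ]
stopT [0.6884 0.2869 0.055 ] [0.7007 0.0162 0.055 ] len 0.271 yaw 3.0962 mid [0.6945 0.1516 0.055 ]
cylS [0.5255 0.2676 0.034 ] [0.5224 0.1488 0.034 ] len 0.1189 yaw -3.1161 mid [0.524  0.2082 0.034 ]
feetT_left [0.5154 0.2941 0.003 ] [0.6803 0.3006 0.003 ] len 0.165 yaw 1.5312 mid [0.5979 0.2973 0.003 ]
feetT_low [0.5154 0.2941 0.003 ] [ 0.5288 -0.0037  0.003 ] len 0.2981 yaw 3.0968 mid [0.5221 0.1452 0.003 ]
short [0.5293 0.1172 0.034 ] [0.5325 0.0405 0.034 ] len 0.0768 yaw 3.1006 mid [0.5309 0.0788 0.034 ]
[[0.928, 0.373, -0.0], [0.373, -0.928, 0.002], [0.0, -0.002, -1.0]]
```

```bash
python3 -m jog '[[[0.325,-0.2,0,0.34],[0.325,-0.2,0,0.34],[0.325,-0.2,0,0.34],[0.325,-0.2,0,0.34],[0.325,-0.2,0,0.34],[0.325,-0.2,0,0.34],[0.325,-0.2,0,0.34],[0.325,-0.2,0,0.34],[0.325,-0.2,0,0.34],[0.325,-0.2,0,0.34]]]' 0.5 20
python3 - <<'E'
from h import *
from workcell import monitor
p=monitor.get_state();m=R.from_rotvec(p['orientation']).as_matrix();print(p['tool_pos'],m.round(3).tolist(),p['q'],p['gripper_width'])
print(m.T@(np.array([.464,.208,.10])-p['tool_pos']), 'yaw',np.arctan2(m[1,0],m[0,0]))
E
```

```text
time: 1.1
tool_pos: [0.4507, -0.2495, 0.231]
orientation: [-3.141, -0.069, 0.001]
force: [-0.5, -0.5, -0.4]
gripper_width: 0.5
gripper_force: 0.0
[ 0.45065498 -0.24945783  0.23101901] [[0.999, 0.044, -0.001], [0.044, -0.999, 0.0], [-0.001, -0.0, -1.0]] [-6.39423755e-01  2.37448691e-01  1.69056746e+00 -4.41266369e-04
  1.21426567e+00  8.87464724e-01] 0.500414607877504
[ 0.03358629 -0.456411    0.13104462] yaw 0.044062048242402986
```

```bash
python3 -m jog '[[[0.03,-0.05,0,0],[0.033,-0.1,0,0],[0.033,-0.15,0,0],[0.033,-0.2,0,0],[0.033,-0.25,0,0],[0.033,-0.3,0,0],[0.033,-0.35,0,0],[0.033,-0.4,0.03,0],[0.033,-0.44,0.06,0],[0.033,-0.456,0.1,0]]]'
python3 - <<'E'
from h import *
from workcell import monitor,cams
p=monitor.get_state();m=R.from_rotvec(p['orientation']).as_matrix();print(p['tool_pos'],np.arctan2(m[1,0],m[0,0]))
c=cams.read_camera('wrist');cv2.imwrite('pics/w1.png',c['color'][:,:,::-1]);c['pose']=(p['tool_pos'],m);np.save('w.npy',c,allow_pickle=True);print(c['T_tool_cam'].round(3).tolist(),c['fx'],[k for k in c])
E
```

```text
time: 2.1
tool_pos: [0.4671, 0.2058, 0.1374]
orientation: [-3.139, -0.065, -0.009]
force: [1.7, 0.4, -0.0]
gripper_width: 0.499
gripper_force: 0.0
[0.46709459 0.20577847 0.13736928] 0.04161423833724886
[[0.001, 0.963, 0.268, 0.068], [1.0, -0.001, 0.0, -0.0], [0.0, 0.268, -0.963, -0.141], [0.0, 0.0, 0.0, 1.0]] 331.9989350390787 ['color', 'fx', 'fy', 'cx', 'cy', 'T_tool_cam', 'pose']
```

View pics/w1.png

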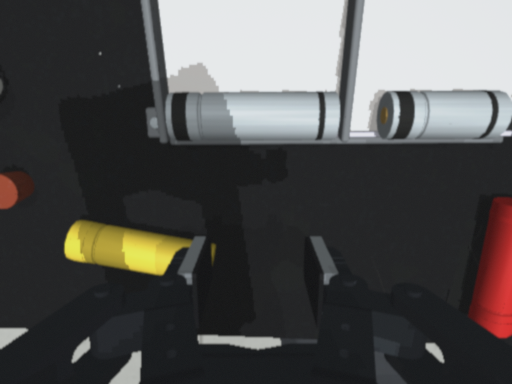

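The wrist view shows the long cylinder spanning cols 168–340 at row 115. A yellow decoy has its right end at about (213,255), close to the left finger, so I'll check where it is.

Run:
```python
from h import *
c=np.load('w.npy',allow_pickle=True).item();p,m=c['pose'];W=np.eye(4);W[:3,:3]=m;W[:3,3]=p
c['world_to_cam']=np.linalg.inv(W@c['T_tool_cam'])
f=lambda u,v,z:ray(c,u,v,z).round(4)
print('cyl ends',f(168,116,.034),f(340,115,.034),'front/back',f(254,91,.036),f(254,139,.032))
print('lip',f(165,141,.022),f(505,140,.022))
print('yellow',f(65,240,.017),f(214,262,.017),f(214,245,.017))
t=np.load('top.npy',allow_pickle=True).item()
g=t['color'].astype(int);y=(g[...,0]>150)&(g[...,1]>150)&(g[...,2]<90)
n,l,st,ce=cv2.connectedComponentsWithStats(y.astype(np.uint8))
for i in range(1,n):
  if st[i,4]>50:
    u,v,w,h=st[i,:4];print(st[i],ray(t,u,v,.017).round(3),ray(t,u+w,v+h,.017).round(3))
```

```text
cyl ends [0.5237 0.2728 0.034 ] [0.5296 0.1495 0.034 ] front/back [0.5434 0.2118 0.036 ] [0.5097 0.2105 0.032 ]
lip [0.5043 0.2788 0.022 ] [0.5161 0.0183 0.022 ]
yellow [0.4165 0.3677 0.017 ] [0.4014 0.241  0.017 ] [0.4173 0.2411 0.017 ]
[133 222  25  33 153] [0.466 0.592 0.017] [0.351 0.499 0.017]
[198 232  34  15 155] [0.432 0.36  0.017] [0.379 0.24  0.017]
```

```bash
python3 -m jog '[[[0,-0.003,0.02,0],[0,-0.003,0.045,0],[0,-0.003,0.065,0],[0,-0.003,0.08,0],[0,-0.003,0.09,0],[0,-0.003,0.098,0],[0,-0.003,0.103,0],[0,-0.003,0.106,0],[0,-0.003,0.106,0],[0,-0.003,0.106,0]]]'
python3 - <<'E'
from h import *
from workcell import monitor,cams
p=monitor.get_state();m=R.from_rotvec(p['orientation']).as_matrix();print(p['tool_pos'],np.arctan2(m[1,0],m[0,0]),p['force'])
c=cams.read_camera('scene');cv2.imwrite('pics/s1.png',cv2.resize(c['color'][130:250,190:330,::-1],(700,600),interpolation=cv2.INTER_CUBIC))
T=c['world_to_cam']
for P in ([.475,.244,.025],[.475,.244,.035],[.475,.244,0]):
  q=T[:3,:3]@P+T[:3,3];u=c['cx']+c['fx']*q[0]/-q[2];v=c['cy']-c['fy']*q[1]/-q[2];print((u-190+.4)*5,(v-130+.4)*5)
E
```

```text
time: 3.15
tool_pos: [0.4649, 0.207, 0.0309]
orientation: [-3.141, -0.066, -0.001]
force: [-0.3, 1.2, -0.1]
gripper_width: 0.501
gripper_force: 0.0
[0.46487346 0.20703744 0.03090103] 0.04188053395327728 [-0.2546132   1.24749943 -0.10594474]
389.4886964226124 512.4645308517929
389.71170723543185 500.4688511785282
388.9464579206618 541.6313649334517
```

View pics/s1.png

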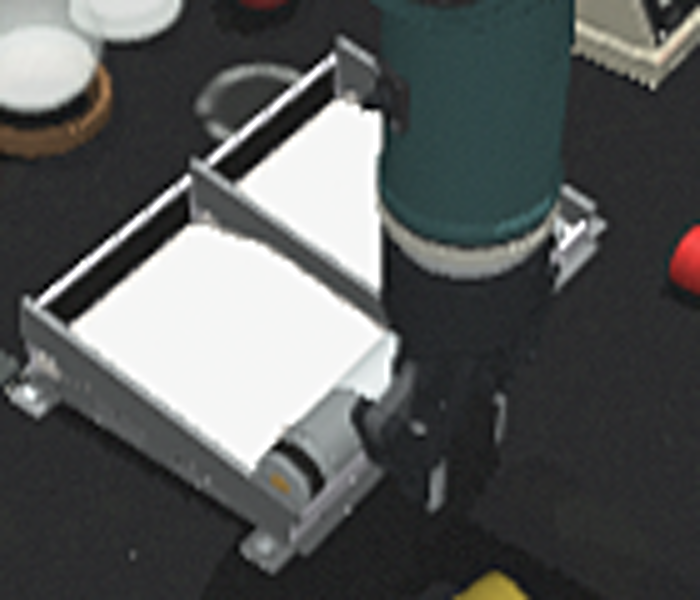

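The gripper is behind the long cylinder, which shows its left end at (285,475), and clear of the lip. Next I'll ease up to contact.

```bash
python3 -m jog '[[[0,0,0.003,0],[0.005,-0.001,0.003,0],[0.01,-0.001,0.003,0],[0.015,-0.001,0.003,0],[0.02,-0.001,0.003,0],[0.022,-0.001,0.003,0],[0.022,-0.001,0.003,0],[0.022,-0.001,0.003,0],[0.022,-0.001,0.003,0],[0.022,-0.001,0.003,0]]]'; python3 -m jog '[[[0.003,0,0,0],[0.006,0,0,0],[0.009,0,0,0],[0.012,0,0,0],[0.015,0,0,0],[0.015,0,0,0],[0.015,0,0,0],[0.015,0,0,0],[0.015,0,0,0],[0.015,0,0,0]]]'
```

```text
time: 4.2
tool_pos: [0.4862, 0.2088, 0.0275]
orientation: [-3.141, -0.066, 0.0]
force: [0.5, 0.5, 0.0]
gripper_width: 0.497
gripper_force: 0.0
time: 5.2
tool_pos: [0.5013, 0.2095, 0.0275]
orientation: [-3.141, -0.066, 0.0]
force: [0.3, -0.5, -0.2]
gripper_width: 0.499
gripper_force: 0.1
```

```bash
python3 -m jog '[[[0.004,0,-0.001,0],[0.008,0,-0.0015,0],[0.012,0,-0.002,0],[0.016,0,-0.003,0],[0.02,0,-0.0035,0],[0.024,0,-0.004,0],[0.028,0,-0.005,0],[0.032,0,-0.0055,0],[0.035,0,-0.006,0],[0.035,0,-0.006,0]]]'
python3 - <<'E'
from h import *
from workcell import monitor,cams
p=monitor.get_state();print(p['tool_pos'],p['force'])
a=[cams.read_camera('scene')['color'][130:250,190:330,::-1],cams.read_camera('wrist')['color'][:,:,::-1]]
cv2.imwrite('pics/s2.png',np.hstack([cv2.resize(a[0],(400,343),interpolation=3),cv2.resize(a[1],(400,343))]))
E
```

```text
time: 6.2
tool_pos: [0.5373, 0.211, 0.0336]
orientation: [-3.141, -0.065, -0.002]
force: [1.0, -0.4, -0.6]
gripper_width: 0.499
gripper_force: 0.1
[0.53731629 0.21102591 0.03363502] [ 0.96642944 -0.44196708 -0.59129768]
```

View pics/s2.png

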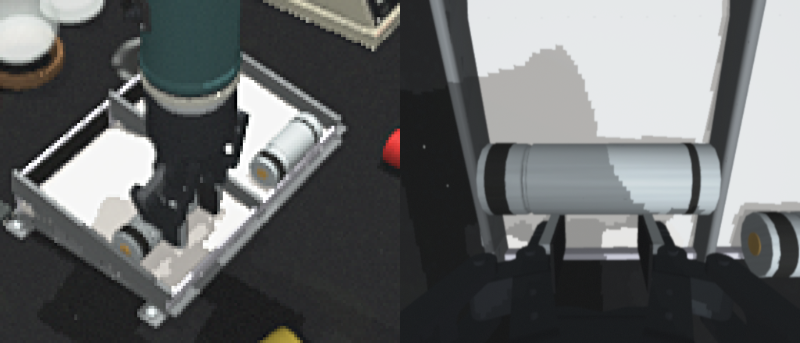

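The cylinder is square across the lane and against both fingers, and the short one hasn't moved. I'll keep pushing.

```bash
python3 -m jog '[[[0.004,0,-0.001,0],[0.008,0,-0.0015,0],[0.012,0,-0.002,0],[0.016,0,-0.003,0],[0.02,0,-0.0035,0],[0.024,0,-0.004,0],[0.028,0,-0.005,0],[0.032,0,-0.0055,0],[0.036,0,-0.006,0],[0.04,0,-0.007,0]]]'; python3 -m jog '[[[0.004,0,-0.001,0],[0.008,0,-0.0015,0],[0.012,0,-0.002,0],[0.016,0,-0.003,0],[0.02,0,-0.0035,0],[0.024,0,-0.004,0],[0.028,0,-0.005,0],[0.032,0,-0.005,0],[0.036,0,-0.005,0],[0.04,0,-0.005,0]]]';  python3 -m jog '[[[0.003,0,0,0],[0.006,0,0,0],[0.009,0,0,0],[0.012,0,0,0],[0.012,0,0,0],[0.012,0,0,0],[0.012,0,0,0],[0.012,0,0,0],[0.012,0,0,0],[0.012,0,0,0]]]'
python3 - <<'E'
from h import *
from workcell import monitor,cams
p=monitor.get_state();print(p['tool_pos'],p['force'])
a=[cams.read_camera('scene')['color'][130:250,190:330,::-1],cams.read_camera('wrist')['color'][:,:,::-1]]
cv2.imwrite('pics/s3.png',np.hstack([cv2.resize(a[0],(400,343),interpolation=3),cv2.resize(a[1],(400,343))]))
E
```

```text
time: 7.3
tool_pos: [0.5767, 0.2126, 0.0405]
orientation: [-3.141, -0.066, 0.0]
force: [0.1, -0.1, -0.4]
gripper_width: 0.497
gripper_force: 0.4
time: 8.3
tool_pos: [0.6169, 0.2143, 0.0455]
orientation: [-3.141, -0.066, -0.0]
force: [-0.6, -0.3, 0.2]
gripper_width: 0.501
gripper_force: 0.0
time: 9.3
tool_pos: [0.6283, 0.2148, 0.0455]
orientation: [-3.141, -0.066, 0.0]
force: [1.0, -1.0, 0.6]
gripper_width: 0.501
gripper_force: 0.0
[0.62828986 0.21478891 0.0455088 ] [ 0.95353405 -0.99315465  0.64097574]
```

View pics/s3.png

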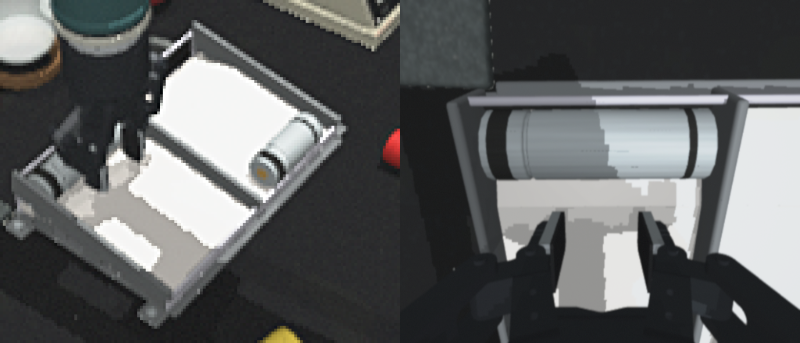

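The cylinder has rolled into the cradle and lies square against the stop, in the wrist view at rows 108–178. I'll back off, lift and check.

```bash
python3 -m jog '[[[-0.01,0,-0.005,0],[-0.02,0,-0.02,0],[-0.04,0,-0.04,0],[-0.06,0,-0.07,0],[-0.08,0,-0.1,0],[-0.1,0,-0.13,0],[-0.12,0,-0.15,0],[-0.13,0,-0.16,0],[-0.13,0,-0.16,0],[-0.13,0,-0.16,0]]]'
python3 - <<'E'
from h import *
from workcell import monitor,cams
p=monitor.get_state();print(p['tool_pos'],np.abs(p['qvel']).max())
a=[cams.read_camera('scene')['color'][130:250,190:330,::-1],cams.read_camera('wrist')['color'][:,:,::-1]]
cv2.imwrite('pics/s4.png',np.hstack([cv2.resize(a[0],(400,343),interpolation=3),cv2.resize(a[1],(400,343))]))
E
```

```text
time: 10.4
tool_pos: [0.4986, 0.2093, 0.2054]
orientation: [-3.141, -0.066, -0.001]
force: [0.0, 0.0, -0.3]
gripper_width: 0.499
gripper_force: 0.0
[0.49855931 0.20933739 0.20544767] 0.0306472646040068
```

View pics/s4.png

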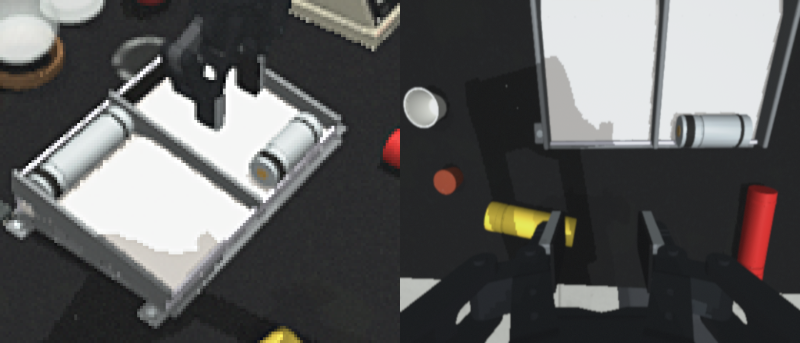

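The long cylinder rests in the cradle along the stop, and the short one is still at the low end.

```bash
python3 -c "
from workcell import robot;print(robot.hand_in())"
```

```text
the job is handed in; nothing more can be done
None
```

I pushed the long cylinder up the left lane and over the crest, and it now lies square in the cradle against the stop. The short cylinder and the other items look undisturbed, and I handed the job in at about 10.5 s. The hand-in gave no verdict, and contact near the crest was too light to confirm from the force readings.

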